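Seat a sharpening stone in the spring-jawed holder over its water tray

ROBOT

A 6-joint arm with a two-finger parallel gripper is mounted at the origin on a cart in front of the work surface, level with it; the furniture and walls round the work are solid. World frame = base frame: x ahead of the robot, y to its left, z up, the work surface at z = 0. Lengths are in m, angles in rad, forces in N, time in s.
With the tool pointing down it reaches from about 0.425 to 1.125 m from the base axis. Payload 14.9 kg.
Tool frame: the origin (TCP) lies at the very end of the fingers, on their centre line; the grasp point (between the pads) lies 19 mm behind it (robot.grasp_offset is the distance from the TCP to the grasp point, in m); z points along the fingers, y is the line along which they close (so a half turn about z gives the same grasp; the last joint's range is limited). The gripper opens to 91 mm and grips with 3 to 60 N. Pads are 32 mm wide; open, the fingers measure 118 mm over their backs; the gripper's body (76 mm by 178 mm) begins 60 mm behind the grasp point.
Start: joints at [1.287, 0.379, 1.734, -0, 1.028, -0.033], TCP at [0.174, 0.678, 0.214] pointing down, gripper open.
Joint ranges: [-2.77, 2.77], [-0.74, 2.19], [0, 2.66], [-1.06, 4.2], [0.31, 2.87], [-3.08, 3.08]. Speed limits (rad/s): [1.89, 1.89, 2.39, 3.14, 3.14, 3.14].

INTERFACE

Orientations are given as a unit quaternion [w, x, y, z].
In Python, from plant import robot gives the robot as it stands. Calls block until the motion is done:
- robot.goto(position, orientation): joint-space move of the TCP to a pose.
- robot.move_straight(position, orientation=None, v=0.15, guard=None): straight line of the TCP; orientation=None keeps the orientation; v is the mean speed in m/s. With guard (N) it stops when the force on the tool has changed by that much, and returns True; else False.
- robot.set_joints(angles): joint-space move.
- robot.set_gripper(opening, newtons=None): opening from 0.0 (shut) to 1.0 (fully open); newtons is the grip in N (None keeps the last); returns when the fingers have stopped.
- robot.dwell(seconds).
- robot.ik(position, orientation): joint angles nearest the present ones, or None.
- robot.observe(): the state.
- robot.camera(name): name is "scene" or "top" or "wrist"; returns a dict with "frame" (400x640x3 uint8, red, green, blue), "range_z" (400x640 float32, m along the optical axis (not along the pixel's ray), 0 where there is no reading), "K" (3x3 intrinsics, pixels), "view" (4x4, takes a point from world to camera coordinates); the wrist camera has in their place "mount" (4x4, takes a point from camera to tool coordinates, whose origin is the TCP and whose axes are the flange's). Camera axes: x right, y up, looking along -z (the intrinsics and any distortion apply to the point x, -y, -z); pixel columns grow to the right and rows downward; lengths in m; the calibration is good to about 2 mm. A picture is of the moment at which its call begins: read the wrist's pose just before it.
A pose or a line that the arm cannot do raises robot.IKError and nothing moves.
- robot.sign_off(): hands the job in; it is judged then, once.
Trained networks look in the newest picture that a camera, given by its name, has taken for a name from the list of things; names that differ only in an ending like _2 or _b are one class to them, and where a whole thing is asked for, a point or a joint stands for the part that bears it (a point fixed in the world has none). Each returns a list of dicts, best first, with "score" (0 to 1); they miss things now and then, are a little off and sometimes report something else, mostly with a low value. They report only what shows in the picture. A call takes as long as a camera call.
- robot.spot_in(label, camera): "box" ([left, top, right, bottom] as shares, 0 to 1, of the picture: columns of its width, rows of its height, round what is visible of it).
- robot.tip_of(label, camera): "position" ([column, row] as shares, 0 to 1, of the picture: columns of its width, rows of its height: a listed point, or the origin of a listed thing).
The state is a dict: "time": time; "joint_positions": joint angles; "dq": joint speeds; "tau": joint torques, N m; "tool_pos": TCP position; "tool_rot": TCP orientation; "wrist_force": force on the tool from outside, world axes, zero at the start; "torque": the same for the moment, N m; "opening": opening from 0.0 (shut) to 1.0 (fully open); "grip_force": force on a finger pad.
Only numpy, scipy, OpenCV 4.12 (cv2) and the standard library are available. Lean on these libraries where they do the work, as an engineer would, in place of code of your own. Each camera call takes 0.05 s, during which the arm holds its last target. There are 200 camera calls.

TASK

Set the sharpening stone up for use: push one end of its base into the sprung jaw of the holder on the water tray, far enough that the other end, still raised, can be lowered past the lip of the fixed jaw, then let the spring bring it back so that it sits level and square with both ends under the lips, and let go of it. The stone is brittle: feel your way and never force or knock it against the jaws. Leave the knife and the drinking glass alone.

Things in the scene. Friction and masses are not known exactly. Their poses are not given: they have to be found in the camera images.
- whetstone: Sharpening stone on a base: a bar 190 long (x), 50 wide (y), 30 mm high (z), 0.3 to 0.5 kg, lying base down on the worktop. The lower 10 mm is a pale wood base; the stone on it, grey below and cream above, is 150 mm long and just as wide, so 20 mm of base, 10 mm thick, sticks out at either end. Both ends are alike. Origin: centre of the underside.
- pond: Grey open water tray, empty, 320 long (its x), 130 wide (y), 60 mm high, fixed to the worktop; its x points away from the robot within 0.35 rad. Origin: centre of the underside, on the worktop. Across its end walls lies a bridge of two steel rods along x with two aluminium jaws facing each other: sprung jaw at the far (+x) end, fixed jaw at the near end.
- bridge_nominal (a point): Point fixed to the tray, on its mid-line 73 mm above the worktop: where the middle of a seated stone's underside would be if the bridge lay in the tray's middle. The bridge, both jaws together, can in fact stand up to 10 mm off towards +x or -x of the tray; where is not reported: find it by feel or see it. It is tight and does not shift under the work.
- far_jaw_nominal (a point): Nominal foot (fixed to the tray, bridge in the middle) of the sprung jaw's end wall at rest, 91 mm from the middle; coil springs behind. Groove open to the middle: floor 73 mm above the worktop, 30 mm long; flared cheeks 16 mm high, 53 mm apart at the wall, 61 at the mouth; a lip 8.5 mm out from the wall, its underside 11 mm over the floor at the wall, 17 at its edge.
- near_jaw_nominal (a point): Nominal foot (fixed to the tray, bridge in the middle) of the fixed jaw's end wall, 95 mm from the middle; black screw knob behind it. Same groove as the sprung jaw, facing it. The top of its lip's edge is 20 mm above the floor. The free gap of 186 mm is 4 mm less than the base, and the sprung jaw must go back at least 13 mm for a lowered end to pass this lip.
- sprung_jaw (a joint): Travel of the sprung jaw in m: 0 at rest, growing as it is pushed back (tray's +x), hard stop at 0.018. The push needed is 2 N at the start, rising evenly by 0.7 N per mm to 14.6 N at the stop. Reads 0.004 with the stone seated against the fixed jaw.
- knife: Chef's knife with black handle, about 330 mm long, on the glass chopping board at the right. Leave it alone. Origin: where blade and handle meet.
- tumbler: Small clear drinking glass, 62 mm wide, 86 mm high, behind the work. Leave it alone. Origin: centre of its underside. (Also keep clear of the fixed dish rack on the left, beyond y = 0.27 m: with what stands in it about 0.25 m high; pass over it or round it.)

How it is judged:
On the way:
1. one end of the stone has pushed the sprung jaw back by more than 8 mm while the stone is still tilted by more than 0.06 rad (value of joint sprung_jaw above 0.008 m and angle between whetstone's own z axis and vertical above 0.06 rad), for 0.1 s.
At the end, for the whole second after the job is handed in: The stone rests level (within 0.03 rad) with its underside 73 mm (within 2.5 mm) above the worktop, under both lips, square with the tray (within 0.04 rad) and centred across it (within 3.5 mm), pressed against the fixed jaw by the sprung jaw (jaw reading between 2 and 6 mm), released and at rest (z of whetstone in the frame of pond between 0.0705 and 0.0755 m and angle between whetstone's own z axis and vertical below 0.03 rad and angle between the x axis of whetstone and the x axis of pond, either way round below 0.04 rad and y of whetstone in the frame of pond between -0.0035 and 0.0035 m and x of whetstone in the frame of pond between -0.016 and 0.016 m and value of joint sprung_jaw between 0.002 and 0.006 m and linear speed of whetstone below 0.01 m/s); the robot touches nothing.
It fails at once if the stone is forced or knocked: more than 30 N between it and the tray with its jaws (contact force between whetstone and pond above 30 N).
It fails at once if the knife is moved by more than 30 mm (distance of knife from where it was at the start of the episode above 0.03 m).
It fails at once if the glass is moved by more than 30 mm (distance of tumbler from where it was at the start of the episode above 0.03 m).
It also fails if it takes over 64 s, if anything falls off the work surface, if the arm or the gripper's body presses on something with over 40 N, if the wrist force passes 120 N, or if a joint passes its speed limit or range.

## Working session

There is one attempt and no reset: what is moved stays moved. The work goes in short steps, each a Python script; the robot and the scene stay as the last script left them, time stands still between calls to the robot, and variables do not carry over. Pictures are saved under pics/ and viewed, at most 10 in all, crops included, and the job is handed in when it is done.

```bash
ls; mkdir -p pics
cat > h.py <<'E'
import numpy as np, cv2
from plant import robot
def px2world(c,u,v,d=None):
    K=np.array(c["K"]);V=np.array(c["view"])
    if d is None: d=c["range_z"][int(v),int(u)]
    p=np.array([(u-K[0,2])/K[0,0]*d, -(v-K[1,2])/K[1,1]*d, -d,1])
    return (np.linalg.inv(V)@p)[:3]
def cloud(c,V=None):
    K=np.array(c["K"]);V=np.array(c["view"]) if V is None else V
    d=c["range_z"].astype(float);h,w=d.shape
    u,v=np.meshgrid(np.arange(w),np.arange(h))
    p=np.stack([(u-K[0,2])/K[0,0]*d,-(v-K[1,2])/K[1,1]*d,-d,np.ones_like(d)],-1)
    return (p@np.linalg.inv(V).T)[...,:3]
E
python3 - <<'E'
from h import *
for n in ("scene","top"):
    c=robot.camera(n); cv2.imwrite(f"pics/{n}0.png",c["frame"][...,::-1])
    np.savez(f"{n}0.npz",**{k:v for k,v in c.items() if not isinstance(v,str)})
    print(n,c.keys(),np.array(c["K"]).round(1).tolist(),np.array(c["view"]).round(3).tolist())
    P=cloud(c)
    for l in ("whetstone","pond","bridge_nominal","far_jaw_nominal","near_jaw_nominal","knife","tumbler"):
        t=robot.tip_of(l,n)[:1]; s=robot.spot_in(l,n)[:1]
        if t:
            u,v=t[0]["position"][0]*640,t[0]["position"][1]*400
            print(l,t[0]["score"],round(u),round(v),P[min(int(v),399),min(int(u),639)].round(3),[ (np.array(x["box"])*[640,400,640,400]).round() for x in s])
        else: print(l,None,s)
print(robot.observe())
E
```

```text
pics
scene dict_keys(['frame', 'range_z', 'K', 'view']) [[505.1, 0.0, 322.9], [0.0, 505.1, 201.9], [0.0, 0.0, 1.0]] [[0.527, -0.85, -0.019, -0.437], [0.374, 0.212, 0.903, -0.296], [-0.763, -0.483, 0.429, -1.003], [0.0, 0.0, 0.0, 1.0]]
whetstone 0.72 251 226 [0.513 0.038 0.032] [array([233., 206., 267., 239.])]
pond 0.58 313 244 [ 0.555 -0.135  0.007] [array([255., 197., 362., 280.])]
bridge_nominal 0.96 313 222 [ 0.657 -0.07   0.01 ] [array([254., 196., 363., 285.])]
far_jaw_nominal 0.86 330 208 [ 0.636 -0.145  0.08 ] [array([256., 197., 362., 281.])]
near_jaw_nominal 0.56 293 240 [ 0.436 -0.158  0.082] []
knife 0.83 413 260 [ 0.598 -0.405  0.015] [array([393., 228., 414., 302.])]
tumbler 0.82 310 201 [0.766 0.008 0.015] [array([300., 173., 317., 203.])]
top dict_keys(['frame', 'range_z', 'K', 'view']) [[378.5, 0.0, 319.3], [0.0, 378.5, 195.8], [0.0, 0.0, 1.0]] [[-0.097, -0.995, -0.004, -0.081], [0.974, -0.096, 0.206, -0.64], [-0.205, 0.016, 0.979, -0.841], [0.0, 0.0, 0.0, 1.0]]
whetstone 0.7 234 235 [0.56  0.074 0.027] [array([206., 198., 255., 272.])]
pond 0.84 320 229 [ 0.559 -0.1
[... 464 characters left out ...]
.5, 'joint_positions': array([ 1.28668655e+00,  3.78895009e-01,  1.73421858e+00,  9.09245836e-06,
        1.02846893e+00, -3.33043115e-02]), 'dq': array([3.27282475e-04, 7.23267228e-04, 1.36498709e-03, 9.22683598e-04,
       1.19035970e-04, 9.90964489e-05]), 'tau': array([ 2.94291327e-03, -7.63688779e+01, -4.34737945e+01,  6.51558302e-02,
        3.89663572e-02, -2.43628341e-05]), 'tool_pos': array([0.17373831, 0.67810721, 0.21392604]), 'tool_rot': array([-3.04390917e-06,  1.25076642e-01,  9.92147083e-01,  5.62033463e-06]), 'wrist_force': array([-0.50963814,  0.23604153, -0.50873134]), 'torque': array([-0.03549878,  0.00715671,  0.04836134]), 'grip_force': 0.0, 'opening': 1.0003754050296818}
```

Run:
```python
from h import *
im=cv2.imread("pics/top0.png")[120:320,170:470]; cv2.imwrite("pics/topc.png",cv2.resize(im,None,fx=2.6,fy=2.6,interpolation=cv2.INTER_CUBIC))
c=dict(np.load("top0.npz"))
P=cloud(c)
x,y,z=P[...,0],P[...,1],P[...,2]
# stone region
m=(z>0.02)&(z<0.045)&(x>0.4)&(x<0.68)&(y>0)&(y<0.2)
Q=P[m]; print("stone top",len(Q),np.median(Q[:,2]))
print(cv2.minAreaRect((Q[:,:2]*1000).astype(np.float32)))
r=(z>0.045)&(z<0.075)&(x>0.3)&(x<0.8)&(y>-0.28)&(y<-0.02)
Q=P[r]; print("tray rim",len(Q),np.median(Q[:,2]),cv2.minAreaRect((Q[:,:2]*1000).astype(np.float32)))
r=(z>0.075)&(z<0.11)&(x>0.3)&(x<0.85)&(y>-0.28)&(y<-0.02)
Q=P[r]; print("jaws",len(Q),np.percentile(Q[:,2],[5,50,95]),cv2.minAreaRect((Q[:,:2]*1000).astype(np.float32)))
```

```text
stone top 1280 0.03044132096475921
((567.5460815429688, 80.81339263916016), (149.9925994873047, 50.52178192138672), 20.09549903869629)
tray rim 2782 0.06329842651732548 ((550.8953857421875, -141.60525512695312), (339.6439208984375, 140.52334594726562), 3.262037992477417)
jaws 920 [0.0751427  0.09103144 0.09709464] ((549.0302734375, -141.36082458496094), (333.2367858886719, 67.04821014404297), 3.2291488647460938)
```

View pics/topc.png

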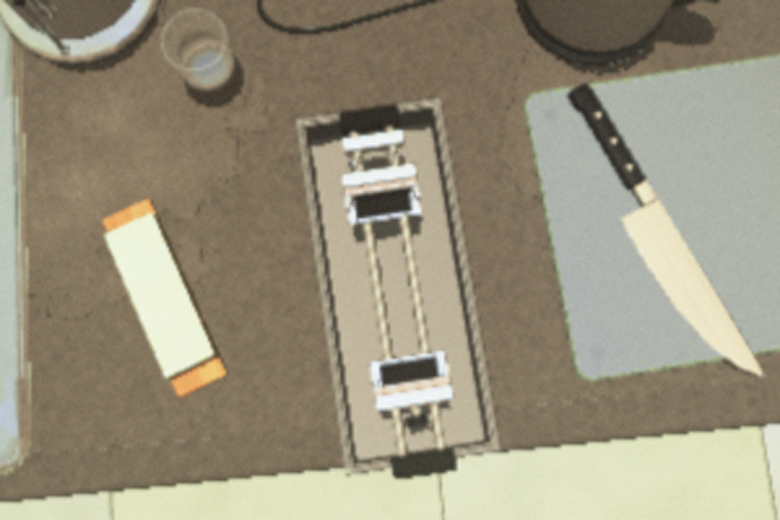

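View pics/scene0.png

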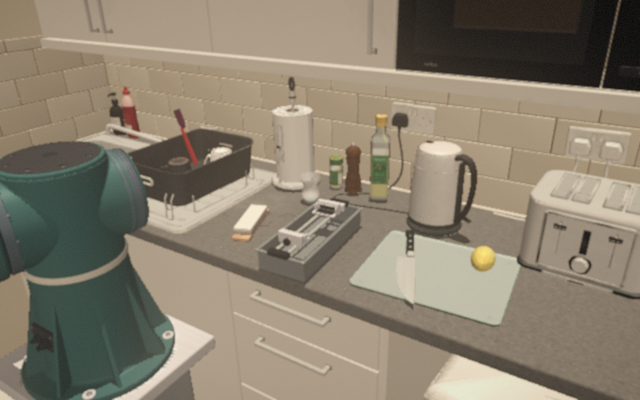

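The top view shows the stone at about 20° yaw (crop about 165,298) and the tray at about 3–7°. The fixed jaw is near (412,380), the sprung jaw is far (382,195), and knife and glass are clear of the path. Next I'll raise the arm and look with the wrist camera.

```bash
cat >> h.py <<'E'
from scipy.spatial.transform import Rotation as Rn
def ori(yaw,tilt=0.,flip=False):
    """tool down, closing line across stone of given yaw; tilt>0 lowers the stone's +x end"""
    A=np.array([[1,0,0],[0,-1,0],[0,0,-1.]]) if not flip else np.array([[-1,0,0],[0,1,0],[0,0,-1.]])
    R=Rn.from_euler('z',yaw).as_matrix()@Rn.from_euler('y',tilt).as_matrix()@A
    q=Rn.from_matrix(R).as_quat(); return np.array([q[3],*q[:3]])
def tool():
    o=robot.observe(); q=np.array(o["tool_rot"]); T=np.eye(4)
    T[:3,:3]=Rn.from_quat([*q[1:],q[0]]).as_matrix(); T[:3,3]=o["tool_pos"]; return T
def wrist(name):
    T=tool(); c=robot.camera("wrist"); c["view"]=np.linalg.inv(T@np.array(c["mount"]))
    np.savez(name+".npz",**{k:v for k,v in c.items() if not isinstance(v,str)})
    cv2.imwrite(f"pics/{name}.png",c["frame"][...,::-1]); return c
E
python3 - <<'E'
from h import *
o=robot.observe();p=o["tool_pos"].copy();p[2]=0.42
robot.move_straight(p,v=0.3)
for f in (0,1):
  for pos in ([.54,-.14,.40],[.567,.081,.01]):
    j=robot.ik(pos,ori(0.06,flip=bool(f))); print(f,None if j is None else np.round(j,2))
c=robot.camera("wrist");print(np.array(c["mount"]).round(3).tolist(),np.array(c["K"]).round(0).tolist(),robot.observe()["time"],robot.observe()["tool_pos"])
E
```

```text
0 [-0.3  -0.03  1.86 -0.    1.3   1.22]
0 [ 0.1   0.5   2.04 -0.    0.6   1.61]
1 [-0.3  -0.03  1.86 -0.    1.3  -1.93]
1 [ 0.1   0.5   2.04 -0.    0.6  -1.53]
[[0.001, 0.96, 0.281, 0.079], [1.0, -0.001, -0.0, 0.0], [-0.0, 0.281, -0.96, -0.171], [0.0, 0.0, 0.0, 1.0]] [[277.0, 0.0, 317.0], [0.0, 277.0, 201.0], [0.0, 0.0, 1.0]] 2.3833 [0.17351646 0.67736012 0.41731705]
```

Run:
```python
from h import *
robot.goto([.56,-.14,.25],ori(0.06))
def rep(c):
    P=cloud(c)
    for l in ("whetstone","pond","bridge_nominal","far_jaw_nominal","near_jaw_nominal"):
        t=robot.tip_of(l,"wrist")[:1]
        if t:
            u,v=t[0]["position"][0]*640,t[0]["position"][1]*400
            # intersect ray with z plane
            h={"whetstone":0,"pond":0}.get(l,.073)
            C=np.linalg.inv(c["view"])[:3,3]; d=px2world(c,u,v,1.)-C; q=C+d*(h-C[2])/d[2]
            print(l,round(t[0]["score"],2),round(u),round(v),q.round(4))
c=wrist("w1");rep(c)
robot.move_straight([.56,.0,.25],v=0.25)
c=wrist("w2");rep(c);print(robot.observe()["time"])
im=cv2.imread("pics/w1.png");cv2.imwrite("pics/w1c.png",cv2.resize(im[:,150:500],None,fx=1.5,fy=1.5))
for n in ("w1","w2"):
    c=dict(np.load(n+".npz"));P=cloud(c);x,y,z=P[...,0],P[...,1],P[...,2]
    g=(x>.3)&(x<.85)
    for nm,m in (("stone",(z>0.022)&(z<.04)&(y>.0)&(y<.17)&(x>.45)&(x<.68)),("base+stone",(z>0.006)&(z<.04)&(y>.0)&(y<.17)&(x>.43)&(x<.7)),("rim",(z>.055)&(z<.064)&(y>-.25)&(y<-.03)&g),("jaws",(z>.082)&(z<.1)&(y>-.25)&(y<-.03)&g)):
        Q=P[m]; print(n,nm,len(Q),np.median(Q[:,2]).round(4) if len(Q) else 0,cv2.minAreaRect((Q[:,:2]*1000).astype(np.float32)) if len(Q) else 0)
```

```text
whetstone 0.72 173 161 [0.5669 0.0808 0.    ]
pond 0.62 320 179 [ 0.5531 -0.1438  0.    ]
bridge_nominal 0.76 319 189 [ 0.5544 -0.1418  0.073 ]
far_jaw_nominal 0.73 323 114 [ 0.6471 -0.141   0.073 ]
near_jaw_nominal 0.59 316 256 [ 0.4587 -0.1447  0.073 ]
whetstone 0.58 263 167 [0.5661 0.0833 0.    ]
pond 0.66 408 179 [ 0.561  -0.1417  0.    ]
bridge_nominal 0.66 423 194 [ 0.5566 -0.1381  0.073 ]
far_jaw_nominal 0.6 440 118 [ 0.6511 -0.1428  0.073 ]
6.9083
w1 stone 3988 0.0297 ((566.6157836914062, 81.333251953125), (149.615478515625, 51.43095397949219), 20.19872283935547)
w1 base+stone 5334 0.0293 ((566.9497680664062, 81.45612335205078), (190.2176055908203, 51.43095397949219), 20.198726654052734)
w1 rim 3749 0.0597 ((575.4774780273438, -139.4342498779297), (287.9587097167969, 140.40283203125), 3.3441996574401855)
w1 jaws 1570 0.0926 ((551.3959350585938, -140.75595092773438), (199.08187866210938, 68.10741424560547), 3.355264663696289)
w2 stone 3735 0.0298 ((567.0908813476562, 81.78935241699219), (149.7965545654297, 50.47684097290039), 20.4183406829834)
w2 base+stone 4692 0.0295 ((567.1077880859375, 81.75048065185547), (189.42715454101562, 50.60874938964844), 20.32221031188965)
w2 rim 3831 0.0597 ((552.2189331054688, -140.77279663085938), (336.0156555175781, 140.5111083984375), 3.3011624813079834)
w2 jaws 1184 0.0939 ((559.4453125, -140.00357055664062), (182.42481994628906, 67.9708480834961), 3.5075719356536865)
```

View pics/w1c.png

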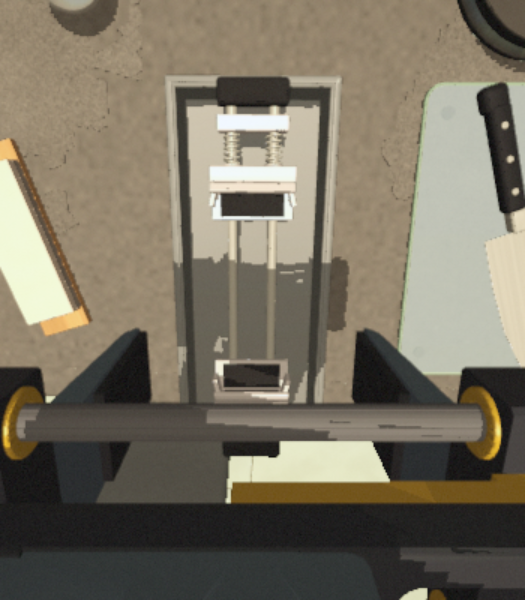

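The wrist view shows the tray with the sprung jaw (crop about 252,190) and the fixed jaw (about 250,375). The stone is at the left, and both views agree on it to about 1 mm. I'll profile the jaws and grasp the stone.

Run:
```python
from h import *
yaw=0.058;O=np.array([.552,-.1406]);R=np.array([[np.cos(yaw),np.sin(yaw)],[-np.sin(yaw),np.cos(yaw)]])
for n in ("w1","w2","top0"):
    P=cloud(dict(np.load(n+".npz"))).reshape(-1,3); L=(P[:,:2]-O)@R.T*1000; z=P[:,2]*1000
    out=[]
    for a in list(range(-125,-58,3))+list(range(58,140,3)):
        m=(abs(L[:,0]-a)<1.5)&(abs(L[:,1])<22)&(z>40)
        if m.sum()>3: out.append(f"{a}:{np.median(z[m]):.0f}/{z[m].max():.0f}")
    print(n,*out)
    for s in (-1,1):
        m=(L[:,0]*s>60)&(L[:,0]*s<110)&(z>84)&(z<100)
        if m.any(): print("  side",s,"u",np.percentile(L[m,0],[1,99]).round(1),"v",np.percentile(L[m,1],[1,99]).round(1))
p=[.567,.0815]
robot.goto([*p,.12],ori(.3535)); 
hit=robot.move_straight([*p,.005],v=0.12,guard=8)
robot.set_gripper(0.0,50); robot.dwell(.2)
o=robot.observe();print(hit,o["tool_pos"],o["opening"],o["grip_force"],o["wrist_force"],o["time"])
robot.move_straight([*p,.14],v=0.12);robot.dwell(.2);o=robot.observe();print(o["opening"]*91,o["grip_force"],o["wrist_force"],o["torque"],o["time"])
```

```text
w1 -98:89/94 -95:74/93 -92:91/94 -89:73/75 -86:73/74 -83:73/74 -80:73/74 -77:73/75 -74:73/74 -71:73/74 -68:70/74 -65:67/69 -62:67/69 -59:66/68 58:72/75 61:73/75 64:73/75 67:73/75 70:73/75 73:73/75 76:73/75 79:91/94 82:92/94 85:91/93 88:421/421 91:95/97 94:95/96 97:95/97 100:93/96 103:67/72 106:69/72 109:68/72 112:68/71 115:69/72 118:68/72 121:67/71 124:70/76 127:76/78 130:76/78 133:76/78 136:76/77 139:67/69
  side -1 u [-99.5 -80.9] v [-33.   32.6]
  side 1 u [71.  98.8] v [-32.6  32.6]
w2 -74:73/74 -71:73/74 -68:68/74 -65:67/68 -62:67/69 -59:67/69 58:73/75 61:73/75 64:73/75 67:73/76 70:73/75 73:73/75 76:73/75 79:90/93 82:93/94 85:90/93 88:95/96 91:95/97 94:95/97 97:95/97 100:72/96 103:68/72 106:69/72 109:69/72 112:67/69 115:68/72 118:69/73 121:67/70 124:67/78 127:76/78 130:76/78 133:76/78 136:76/78 139:68/69
  side -1 u [-83.6 -80.1] v [-34.1 -30.7]
  side 1 u [ 61.  107.7] v [-31.9 487.3]
top0 -125:80/91 -122:83/89 -119:71/91 -116:69/85 -113:71/83 -110:93/98 -107:955/955 -104:95/97 -101:95/99 -98:92/97 -95:92/95 -92:93/97 -89:74/91 -86:73/77 -83:73/77 -80:74/76 -77:74/76 -74:74/76 -71:74/76 -68:73/77 -65:67/70 -62:66/70 -59:68/70 58:73/76 61:74/76 64:74/77 67:74/76 70:74/77 73:74/77 76:74/78 79:75/94 82:92/96 85:91/94 88:93/97 91:95/98 94:95/99 97:96/99 100:95/96 106:71/73 109:68/75 112:70/73 115:70/72 118:68/73 121:69/70 124:69/72 127:74/79 130:76/79 133:76/79 136:76/79
  side -1 u [-109.8  -82. ] v [-33.  32.]
  side 1 u [ 60.7 108.3] v [-33.2 671.6]
False [0.56699052 0.08153213 0.00504065] 0.5473898895140976 49.999908059835434 [-1.70092345  0.79732933  3.34794178] 9.5833
49.90633104316706 49.99998673796654 [ 0.74376967  0.42400487 -3.25784758] [-0.08326641  0.17310342 -0.02519225] 11.0583
```

```bash
cat >> h.py <<'E'
YAW=0.058;O=np.array([.552,-.1406]);EU=np.array([np.cos(YAW),np.sin(YAW)]);EV=np.array([-EU[1],EU[0]])
def tcp(u,h,th,v=0.,H=.005):
    """TCP for far lower corner of stone at tray u (m), height h above the table, tilt th"""
    xs=np.array([np.cos(th),-np.sin(th)]);zs=np.array([np.sin(th),np.cos(th)])
    a,z=np.array([u,h])-.095*xs+H*zs
    return np.array([*(O+EU*a+EV*v),z])
def corner(th,H=.005):
    p=tool()[:3,3];xs=np.array([np.cos(th),-np.sin(th)]);zs=np.array([np.sin(th),np.cos(th)])
    d=p[:2]-O; r=np.array([d@EU,p[2]])+.095*xs-H*zs
    return r[0],d@EV,r[1]
def st(th):
    o=robot.observe();f=o["wrist_force"]; print("t%.2f"%o["time"],"corner u,v,z mm",np.round(np.array(corner(th))*1000,2),"F u,v,z",np.round([f[:2]@EU,f[:2]@EV,f[2]],2),"M",np.round(o["torque"],2),"op %.1f"%(o["opening"]*91))
E
python3 - <<'E'
from h import *
th=.17;q=ori(YAW,th)
robot.goto(tcp(.0697,.135,th),q)
robot.move_straight(tcp(.0697,.080,th),q,v=.06);robot.dwell(.3);st(th)
hit=robot.move_straight(tcp(.0697,.070,th),q,v=.006,guard=1.5);print(hit);robot.dwell(.2);st(th)
wrist("w3")
cv2.imwrite("pics/w3b.png",cv2.imread("pics/w3.png")[100:400,120:520])
E
```

```text
t13.33 corner u,v,z mm [ 6.981e+01 -2.000e-02  8.022e+01] F u,v,z [ 0.67 -0.18 -2.5 ] M [-0.09 -0.08 -0.05] op 49.2
True
t14.68 corner u,v,z mm [6.953e+01 3.000e-02 7.227e+01] F u,v,z [-0.22  0.15  3.54] M [-0.17 -0.56 -0.07] op 49.9
```

View pics/w3.png

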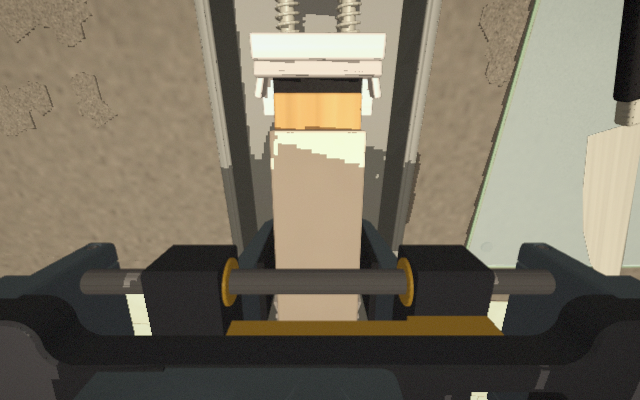

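The stone's far end (275–361 px) lies centred between the sprung jaw's cheeks (255–385 px) and touches the floor gently. Now I'll lift off slightly and feel for the wall.

Run:
```python
from h import *
th=.17;q=ori(YAW,th)
h=.0728
for h in (.0728,.0731,.0734):
    robot.move_straight(tcp(.0697,h,th),q,v=.01);robot.dwell(.15);print(h);st(th)
    if robot.observe()["wrist_force"][2]<-1.2: break
h+=.0001;print(h)
print(robot.move_straight(tcp(.0785,h,th),q,v=.015,guard=3));robot.dwell(.1);st(th)
print(robot.move_straight(tcp(.092,h,th),q,v=.01,guard=3));robot.dwell(.15);st(th)
```

```text
0.0728
t15.14 corner u,v,z mm [6.953e+01 5.000e-02 7.264e+01] F u,v,z [ 0.84 -1.55 -1.23] M [-0.08 -0.3  -0.02] op 50.0
0.0729
True
t15.48 corner u,v,z mm [69.78  0.1  72.44] F u,v,z [-2.44 -0.88  4.84] M [-0.22 -0.04 -0.03] op 49.6
True
t16.43 corner u,v,z mm [7.309e+01 6.000e-02 7.243e+01] F u,v,z [-4.66  0.06  6.76] M [-0.23  0.24 -0.01] op 49.3
```

Run:
```python
from h import *
th=.17;q=ori(YAW,th)
u=.0731
for h in (.0732,.0735,.0738):
    robot.move_straight(tcp(u,h,th),q,v=.01);robot.dwell(.15)
    st(th)
    F=np.mean([robot.observe()["wrist_force"][2],(robot.dwell(.02),robot.observe()["wrist_force"][2])[1],(robot.dwell(.02),robot.observe()["wrist_force"][2])[1]])
    print(h,F)
    if F<-2.2: break
print(robot.move_straight(tcp(.092,h,th),q,v=.012,guard=3.5));robot.dwell(.1);st(th)
```

```text
t16.82 corner u,v,z mm [72.88  0.15 72.88] F u,v,z [-0.52  0.03 -4.01] M [-0.07 -0.06  0.02] op 49.7
0.0732 -3.575052728198406
True
t18.07 corner u,v,z mm [86.4   0.14 72.61] F u,v,z [-2.24 -1.2   2.66] M [-0.29  0.09 -0.02] op 49.8
```

```bash
cat >> h.py <<'E'
def force(n=4):
    F=[]
    for _ in range(n):
        robot.dwell(.02);f=robot.observe()["wrist_force"];F.append([f[:2]@EU,f[:2]@EV,f[2]])
    return np.mean(F,0)
E
python3 - <<'E'
from h import *
th=.17;q=ori(YAW,th)
h=.0735;u=.0864
for k in range(7):
    u+=.002
    g=robot.move_straight(tcp(u,h,th),q,v=.014,guard=7);F=force(3);c=np.array(corner(th))*1000
    print(round(u*1000,1),round(h*1000,2),g,c.round(2),F.round(2),round(robot.observe()["time"],2))
    if F[2]>0.5: h+=.0003
    if F[2]<-6: h-=.0003
    if F[0]<-11.5 or F[2]>10 or F[2]<-14: break
E
```

```text
88.4 73.5 True [86.96  0.21 72.74] [-2.48 -1.08  2.61] 18.35
90.4 73.8 True [88.38  0.27 72.77] [-4.38 -1.78  4.01] 18.68
92.4 74.1 True [89.44  0.32 72.83] [-5.25 -2.03  4.48] 19.02
94.4 74.4 True [90.57  0.32 72.91] [-5.64 -1.8   4.29] 19.37
96.4 74.7 True [91.65  0.33 72.98] [-7.04 -1.87  4.9 ] 19.73
98.4 75.0 True [92.75  0.31 73.09] [-6.77 -1.91  6.26] 20.12
100.4 75.3 True [93.64  0.35 73.16] [-7.4  -2.19  7.24] 20.51
```

Run:
```python
from h import *
th=.17;q=ori(YAW,th)
u,_,z=corner(th)
for dz in (.0005,.001,.0015,.002):
    robot.move_straight(tcp(u+.0003,z+dz,th),q,v=.01);F=force(4);print(dz,(np.array(corner(th))*1000).round(2),F.round(2),round(robot.observe()["time"],2))
    if F[2]<-2: break
wrist("w4");c=robot.camera("scene");cv2.imwrite("pics/s4.png",c["frame"][...,::-1])
a=cv2.imread("pics/w4.png")[0:180,200:440];b=c["frame"][170:290,230:390,::-1]
cv2.imwrite("pics/m4.png",np.hstack([cv2.resize(a,(400,300)),cv2.resize(b,(400,300),interpolation=cv2.INTER_CUBIC)]))
```

```text
0.0005 [92.61  0.26 73.01] [-6.86 -1.16 -0.79] 20.82
0.001 [92.32  0.31 73.22] [-6.6  -1.72 -3.32] 21.14
```

View pics/m4.png

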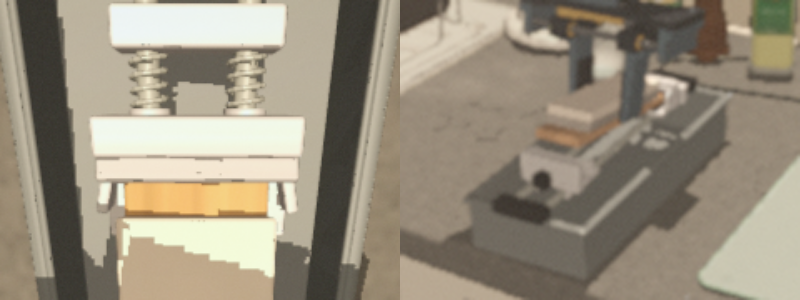

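The wrist half shows the base end under the sprung jaw's lip, square, with the springs partly compressed. In the scene half the near end is clearly raised above the fixed jaw. I'll keep pushing.

Run:
```python
from h import *
th=.17;q=ori(YAW,th)
u=.0950;h=.0743
for k in range(10):
    g=robot.move_straight(tcp(u,h,th,-.0003),q,v=.014,guard=13);F=force(3);c=np.array(corner(th))*1000
    print(round(u*1000,1),round(h*1000,2),g,c.round(2),F.round(2),round(robot.observe()["time"],2))
    if F[0]<-13.3 or F[2]>8 or F[2]<-14 or c[0]>100.8: break
    if F[2]>-1.5: h+=.0004
    if F[2]<-6: h-=.0004
    u+=min(.0015,.103-c[0]/1000)
```

```text
95.0 74.3 False [93.23  0.22 73.28] [-7.39  0.15 -3.7 ] 21.54
96.5 74.3 False [94.55  0.22 73.24] [-8.14 -0.5  -3.26] 21.85
98.0 74.3 False [95.94  0.22 73.26] [-8.83  0.05 -2.02] 22.16
99.5 74.3 False [97.3   0.21 73.25] [-10.03  -0.31  -0.99] 22.47
101.0 74.7 False [98.42  0.25 73.41] [-10.77  -0.66  -2.7 ] 22.77
102.5 74.7 False [99.83  0.25 73.41] [-11.99  -1.51  -2.63] 23.08
104.0 74.7 False [101.18   0.28  73.42] [-12.86  -1.68  -1.62] 23.39
```

The slope of 0.69 N/mm matches the spring, so the jaw is back about 15.5 mm. Now I'll lower the near end past the fixed lip by rotating about the far lower corner.

Run:
```python
from h import *
h=.0747
for th in (.17,.14,.115,.095,.08,.065,.05,.035):
    q=ori(YAW,th); u=.1048 
    g=robot.move_straight(tcp(u,h,th,-.0004),q,v=.015,guard=8);F=force(3);c=np.array(corner(th))*1000
    near=c[2]+190*np.sin(th)-73
    print(th,g,c.round(2),"near h %.1f u %.1f"%(near,c[0]-190*np.cos(th)),F.round(2),robot.observe()["torque"].round(2),round(robot.observe()["time"],2))
    if F[2]>4 or F[2]<-14 or g: break
    if F[2]>-1.5: h+=.0003
    if F[2]<-6: h-=.0003
```

```text
0.17 False [101.93   0.23  73.44] near h 32.6 u -85.3 [-13.53  -0.72  -1.  ] [-0.36  2.48 -0.04] 23.69
0.14 False [101.63   0.27  73.54] near h 27.1 u -86.5 [-12.76  -1.04  -3.17] [-0.4   2.53 -0.13] 24.06
0.115 False [101.68   0.27  73.54] near h 22.3 u -87.1 [-12.96  -1.23  -2.91] [-0.43  2.47 -0.09] 24.42
0.095 False [101.71   0.25  73.53] near h 18.6 u -87.4 [-12.68  -0.84  -2.86] [-0.43  2.48 -0.08] 24.74
0.08 False [101.75   0.28  73.53] near h 15.7 u -87.6 [-12.41  -1.53  -3.08] [-0.41  2.51 -0.1 ] 25.04
0.065 False [101.75   0.27  73.51] near h 12.9 u -87.8 [-12.57  -1.58  -2.79] [-0.45  2.45 -0.12] 25.34
0.05 False [101.81   0.28  73.53] near h 10.0 u -88.0 [-12.7   -1.38  -2.74] [-0.45  2.44 -0.17] 25.64
0.035 False [101.85   0.28  73.54] near h 7.2 u -88.0 [-12.62  -1.42  -2.34] [-0.48  2.41 -0.11] 25.94
```

Run:
```python
from h import *
h=.0747
for th in (.022,.012,.006,.002):
    q=ori(YAW,th); u=.1048 
    g=robot.move_straight(tcp(u,h,th,-.0004),q,v=.012,guard=5);F=force(3);c=np.array(corner(th))*1000
    near=c[2]+190*np.sin(th)-73
    print(th,g,c.round(2),"near h %.1f u %.1f"%(near,c[0]-190*np.cos(th)),F.round(2),robot.observe()["torque"].round(2),round(robot.observe()["time"],2))
    if F[2]>2 or F[2]<-14 or g: break
wrist("w5");c=robot.camera("scene");robot_top=robot.camera("top")
a=cv2.imread("pics/w5.png")[0:300,200:440];b=c["frame"][170:290,230:390,::-1];d=robot_top["frame"][150:300,265:385,::-1]
cv2.imwrite("pics/m5.png",np.hstack([cv2.resize(b,(530,400),interpolation=cv2.INTER_CUBIC),cv2.resize(d,(260,400),interpolation=cv2.INTER_CUBIC)]))
```

```text
0.022 False [102.07   0.26  73.39] near h 4.6 u -87.9 [-12.29  -0.63  -0.59] [-0.39  2.3  -0.13] 26.27
0.012 False [102.09   0.27  73.4 ] near h 2.7 u -87.9 [-12.5    0.14  -0.61] [-0.39  2.27 -0.11] 26.57
0.006 False [102.11   0.31  73.4 ] near h 1.5 u -87.9 [-11.97  -0.62  -0.26] [-0.38  2.32 -0.1 ] 26.87
0.002 False [102.13   0.27  73.41] near h 0.8 u -87.9 [-12.99  -0.79  -0.63] [-0.38  2.25 -0.18] 27.17
```

View pics/m5.png

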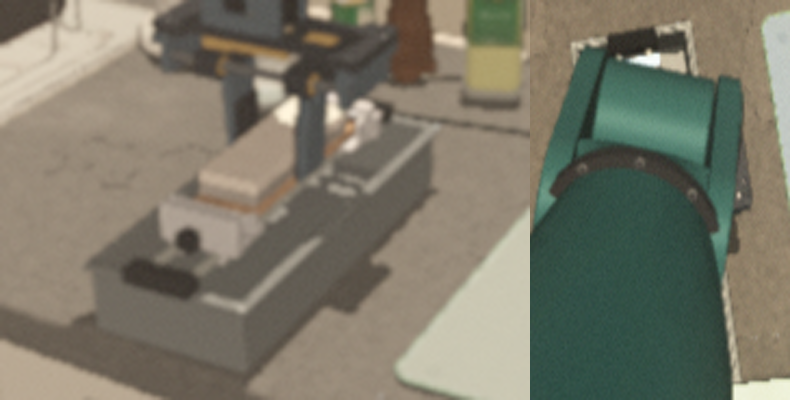

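The scene half shows the stone lying level with the near end behind the fixed jaw's lip line, and the forces are unchanged. Next I'll settle it and let the spring bring it back.

Run:
```python
from h import *
th=0.;q=ori(YAW,0.);h=.0747
for h in (.0745,.0743,.0741):
    robot.move_straight(tcp(.1048,h,th,-.0004),q,v=.01);F=force(3);c=np.array(corner(th))*1000
    print(round(h*1000,2),c.round(2),F.round(2))
    if F[2]>1.5: break
u=.1048
for k in range(20):
    u-=.0012
    g=robot.move_straight(tcp(u,h,th,-.0003),q,v=.014,guard=7);F=force(3);c=np.array(corner(th))*1000
    print(round(u*1000,1),g,c.round(2),"near u %.1f"%(c[0]-190),F.round(2),round(robot.observe()["time"],2))
    if F[0]>-2.5 or abs(F[2])>9 : break
    if F[2]>4: h+=.0002
```

```text
74.5 [102.27   0.27  73.33] [-12.88  -0.26   0.78]
74.3 [102.43   0.26  73.24] [-12.66   0.58   1.62]
103.6 False [101.3    0.3   73.27] near u -88.7 [-11.45  -0.19   1.6 ] 28.22
102.4 False [100.2    0.31  73.27] near u -89.8 [-10.95  -0.13   0.43] 28.52
101.2 False [99.1   0.29 73.29] near u -90.9 [-10.58  -0.51   0.3 ] 28.82
100.0 False [97.99  0.27 73.31] near u -92.0 [-9.68  0.6  -0.71] 29.12
98.8 False [96.88  0.24 73.3 ] near u -93.1 [-8.73 -0.2  -1.4 ] 29.42
97.6 False [95.77  0.29 73.32] near u -94.2 [-8.64  0.04 -1.91] 29.72
96.4 False [94.64  0.26 73.3 ] near u -95.4 [-7.09  0.15 -2.47] 30.02
95.2 False [93.55  0.24 73.35] near u -96.4 [-6.78  0.39 -3.17] 30.32
94.0 False [92.46  0.26 73.35] near u -97.5 [-5.65  0.14 -3.08] 30.62
92.8 False [91.39  0.21 73.4 ] near u -98.6 [-5.    0.59 -4.46] 30.92
91.6 False [ 9.106e+01 -4.000e-02  7.391e+01] near u -98.9 [-2.57  1.48 -6.5 ] 31.22
90.4 False [91.02 -0.21 74.35] near u -99.0 [  3.65   3.72 -11.32] 31.52
```

The near end met the fixed wall at u≈−98.9 mm. I'll ease off the overshoot, set it down and release.

Run:
```python
from h import *
q=ori(YAW,0.)
for u,h in ((.0918,.0743),(.0918,.0738),(.0918,.0735)):
    robot.move_straight(tcp(u,h,0.,-.0002),q,v=.01);F=force(4);c=np.array(corner(0.))*1000
    print(u,h,c.round(2),F.round(2),robot.observe()["torque"].round(2))
    if F[2]>-1.5: break
robot.set_gripper(0.75);robot.dwell(.3);st(0.)
p=tool()[:3,3];p[2]+=.03;print(robot.move_straight(p,v=.05,guard=6))
p[2]+=.15;print(robot.move_straight(p,v=.2));robot.dwell(.2)
c=wrist("w6");P=cloud(c).reshape(-1,3);d=P[:,:2]-O;L=np.stack([d@EU,d@EV,P[:,2]],1)*1000
for a in (-80,-60,-40,-20,0,20,40,55):
    m=(abs(L[:,0]-a)<4)&(abs(L[:,1])<20)&(L[:,2]>85);print(a,np.median(L[m,2]).round(1) if m.any() else None)
m=(L[:,2]>99)&(L[:,2]<108)&(abs(L[:,0])<90)&(abs(L[:,1])<40);print(cv2.minAreaRect(L[m,:2].astype(np.float32)))
m=(L[:,2]>86)&(L[:,2]<98)&(abs(L[:,1])<22)&(L[:,0]>60)&(L[:,0]<110);print("far jaw",np.percentile(L[m,0],[1,99]))
cv2.imwrite("pics/m6.png",cv2.imread("pics/w6.png")[0:400,130:510]);print(robot.observe()["time"],robot.observe()["wrist_force"])
```

```text
0.0918 0.0743 [91.48 -0.31 74.38] [-5.41  0.01 -2.1 ] [-0.13  1.   -0.1 ]
0.0918 0.0738 [91.58 -0.34 73.96] [-5.03  0.24 -1.09] [-0.12  0.93 -0.13]
t32.98 corner u,v,z mm [91.81 -0.2  73.8 ] F u,v,z [-0.35  0.3   0.09] M [-0.04  0.18 -0.04] op 68.2
False
False
-80 103.0
-60 103.1
-40 103.3
-20 103.3
0 103.3
20 377.2
40 103.6
55 103.6
((-4.243278503417969, -0.49613189697265625), (149.21554565429688, 50.07183837890625), 0.13876238465309143)
far jaw [ 83.50669753 102.95227858]
34.8833 [-0.68956723  0.26892195  0.01350429]
```

View pics/m6.png

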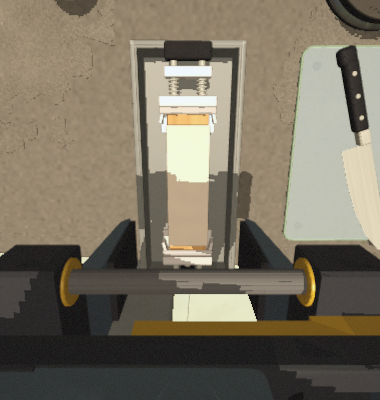

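The stone rests level: its top is at 103.0–103.6 mm along its whole length. It is square within 0.14°, about 0.5 mm off the mid-line, and the sprung jaw stands about 4 mm back. In the picture both orange base ends (188,119 and 187,247) are tucked at the jaws and the gripper is clear.

```bash
python3 -c "
from plant import robot
print(robot.sign_off())"
```

```text
the job is handed in; nothing more can be done
None
```

The stone is seated level and square under both lips against the fixed jaw, the arm is clear of it, and the job was handed in at about 35 s of the 64 s; the hand-in returned no verdict.

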